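Unlock and load the laboratory shaker

TASK

Get the bench shaker ready and start it: draw the red-headed transit pin out of its bore and hang it by its collar in the open side notch of the yellow bracket, then slide the deck by its black knob all the way to its working stop, then seat the blue jar carrier flat on the deck over the two alignment pegs. Then stand every amber sample jar upright on the carrier's floor, and only when all are aboard press the green start button fully down. If a jar gets shifted, put it right, and leave the other things on the bench where they are.

Things in the scene. Friction and masses are not known exactly. Their poses are not given: they have to be found in the camera images.
- shaker: White flat shaker housing fixed on the bench, top 40 mm high, x -140..+90, y -135..+115 mm about its origin (on the bench). z up, -x = front (robot side), +y = way the deck slides. On its front right corner a yellow bracket plate, 18 mm thick, top 90 mm above the bench, x -135..-85, y -135..-45 mm, with the upright bore (14.5 mm wide, at x -110, y -70) and the side notch.
- notch (a point): Parking place in the bracket's side notch, at the level of its top face. The notch is a slot 16 mm wide through the plate, along the shaker's y, open at the plate's -y edge 23 mm from this point, closed 17 mm to the +y side. A parked pin hangs upright here, shank in the slot, collar on the plate, axis within 10 mm of this point. Axes as the shaker's.
- pin: Loose transit pin, 86 mm long, 120 g; at the start upright in the bore and on through the deck's tongue, locking the deck. Origin on its axis at the underside of the steel collar (28 mm wide, 6 mm thick) that rests on the bracket; z up. Red round head 22 mm wide from 6 to 40 mm above the origin; steel shank 12 mm wide down to 46 mm below it.
- deck (a joint): Slide of the aluminium deck along the shaker's +y, in m: 0 = transit position (pinned), 0.05 = working stop. Stays where it is left; friction about 6 N.
- deck_seat (a point): Centre of the deck's top face (deck 170 x 170 x 12 mm, top 64 mm above the bench), midway between two steel alignment pegs 50 mm either side of it along y; pegs 12 mm wide, 10 mm high, coned tips. Axes as the shaker's, moves with the deck.
- deck_handle (a point): Centre of the top of the black knob by which the deck is slid: upright, round, 18 mm wide, 56 mm tall, standing at the deck's front edge (top 120 mm above the bench). Moves with the deck.
- carrier: Loose blue jar carrier, 154 (x) x 166 (y) mm, about 450 g. Origin: centre of underside, z up. Floor 14 mm thick, rim 10 mm higher, 4 mm thick; 16 mm peg holes at y +-50. Grip wall along y: 14 mm thick, 130 long, top at z 80. Seated: origin on deck_seat, x along its x, either way round. Room for four jars, at x +-41, y +-46, undersides then at z 14.
- jar1: Amber glass sample jar with white lid, 54 mm wide, 62 mm tall, about 150 g, heavy below. Origin at the centre of its underside, z up. May be absent (2 to 4 jars are there).
- jar2: Amber glass sample jar with white lid, 54 mm wide, 62 mm tall, about 150 g, heavy below. Origin at the centre of its underside, z up. May be absent (2 to 4 jars are there).
- jar3: Amber glass sample jar with white lid, 54 mm wide, 62 mm tall, about 150 g, heavy below. Origin at the centre of its underside, z up. May be absent (2 to 4 jars are there).
- jar4: Amber glass sample jar with white lid, 54 mm wide, 62 mm tall, about 150 g, heavy below. Origin at the centre of its underside, z up. May be absent (2 to 4 jars are there).
- start (a joint): Travel of the green spring start button, in m: 0 = up, 0.006 = fully down (about 5 N); 4 mm counts as pressed.
- start_top (a point): Centre of the top of the green start button (30 mm wide, in a black housing) on a grey block 25 mm high, front left on the shaker housing; pressed straight down.
- lid_a: Brass-coloured jar lid lying on the bench, 68 mm wide, 10 mm high. Leave alone.
- lid_b: Brass-coloured jar lid lying on the bench, 68 mm wide, 10 mm high. Leave alone.
- reagent: Glass bottle with blue cap, 70 mm wide, 150 mm tall. Leave alone.
- beaker: Open glass beaker, 76 mm wide, 95 mm tall. Leave alone.
- petri: Clear stack of dishes, 90 mm wide, 45 mm tall. Leave alone.
- spatula: Spatula lying on the bench, 190 mm long. Leave alone.
- empty_jar: Empty open greenish jar, 66 mm wide, 65 mm tall. Leave alone.
Mind the look-alikes: they are no part of the job. What is shaped like the pin but pink or purple is not meant.

How it is judged:
By the outcome, as a careful person would: the job done as asked, in the order asked, and still so for the second after the job is handed in, with the robot touching nothing.
Of jar1, jar2, jar3, jar4 only 2 to 4 are there at a start; the rules pass over those that are not, and their reading is None.
At some moment in a run one of jar1, jar2, jar3, jar4 may be knocked a few centimetres aside while the robot is not near it.
It also fails if it takes over 210 s, if anything falls off the work surface, if the arm or the gripper's body presses on something with over 40 N, if the wrist force passes 120 N, or if a joint passes its speed limit or range.

ROBOT

A 7-joint arm with a two-finger parallel gripper is mounted at the origin on the work surface. World frame = base frame: x ahead of the robot, y to its left, z up, the work surface at z = 0. Lengths are in mm, angles in rad, forces in N, time in s.
With the tool pointing down it reaches from about 425 to 875 mm from the base axis. Payload 9.9 kg.
Tool frame: the origin (TCP) lies on the centre line of the jaws, within the pads' length; the fingertips stand 22 mm ahead of it and the grasp point (between the pads) lies 3 mm ahead of it; z points along the fingers, y is the line along which they close (so a half turn about z gives the same grasp; the last joint's range is limited). The gripper opens to 85 mm and grips with 20 to 120 N. Pads are 22 mm wide; open, the fingers measure 114 mm over their backs; the gripper's body (76 mm by 85 mm) begins 54 mm behind the grasp point. The pads swing forward as they close: fully open they stand 13 mm farther back than shut.
Start: joints at [1.018, 0.576, 0.025, 1.437, -0.015, 1.129, -0.057], TCP at [304.981, -602.176, 253.289] pointing down, gripper open.
Joint ranges: [-2.76, 2.76], [-0.34, 2.15], [-1.52, 1.57], [0.19, 2.46], [-1.09, 4.23], [0.17, 1.99], [-2.82, 2.82]. Speed limits (rad/s): [2.22, 2.22, 3.01, 3.01, 3.14, 3.14, 3.14].

INTERFACE

Orientations are given as a rotation vector (axis times angle).
In Python, from plant import env gives the robot as it stands.
- The arm moves only by the shell command python3 -m inch 'ROWS' [OPENING] [FORCE]. ROWS is JSON, a list that holds one entry, the list of rows, each a list of 6 numbers: the shift along the tool's x, y, z each as a share of 0.3 m, from -1 to 1, then the turn, a rotation vector about the tool's x, y, z each as a share of 180 degrees, from -1 to 1. A call has 1 to 8 rows; each row shifts and turns the commanded pose from where the row before left it, along the tool's axes as they then stand; what a row does not reach is not made up. A row lasts 1/8 s, in which the tool goes at most 62.5 mm and 10.7 degrees, less where a joint would pass 70% of its speed; a pose out of reach is approached as far as the arm can. A call with a number of a shift or a turn outside -1 to 1 is refused whole. A call with a gripper value outside its range is refused whole. OPENING is the closure, from 0 (fully open) to 1 (shut), set as the call begins (- or left out, the last holds). The fingers move at their own pace and stop on an object; FORCE is the grip in N (left out, the last holds). Time passes only in rows, so rows that do not move let the fingers close. It gives the time, the measured TCP pose, the force, the opening and the grip force at its end, in the units of the state.
- env.sense(): the state, without advancing time (a new reading comes with each control period).
- env.camera(name): name is "side" or "top"; returns the picture (400x640x3 uint8, blue, green, red); there is no depth.
- env.get_calibration(name): a dict with "mtx" (3x3 intrinsics, pixels), "rvec" (rotation vector, rad) and "tvec" (3), from world to camera coordinates, as OpenCV has them. Camera axes: x right, y down, z forward; pixel columns grow to the right and rows downward; lengths in mm; the calibration is good to about 2 mm. A picture is of the moment at which its call begins. get_calibration takes no time and is no camera call.
- env.finish_job(): hands the job in; it is judged then, once.
The state is a dict: "t": time; "joints": joint angles; "joint_vel": joint speeds; "joint_torque": joint torques, N m; "eef_pos": TCP position; "eef_rot": TCP orientation; "ft_force": force on the tool from outside, world axes, zero at the start; "moment": the same for the moment, N m; "finger_gap": finger opening in mm; "gripper_force": force on a finger pad.
Only numpy, scipy, OpenCV 4.12 (cv2) and the standard library are available. Lean on these libraries where they do the work, as an engineer would, in place of code of your own. Each camera call takes 0.05 s, during which the arm holds its last target. There are 200 camera calls.

## Working session

There is one attempt and no reset: what is moved stays moved. The work goes in short steps, Python scripts to look and compute and a shell command to move; the robot and the scene stay as the last step left them, time stands still between calls to the robot, and variables do not carry over. Pictures are saved under pics/ and viewed, at most 14 in all, crops included, and the job is handed in when it is done.

```bash
ls; mkdir -p pics; python3 - <<'E'
from plant import env
import cv2
s=env.sense(); print(s)
for n in("top","side"):
    cv2.imwrite(f"pics/{n}0.png",env.camera(n)); c=env.get_calibration(n); print(n,c)
E
```

```text
pics
{'t': 0.0, 'joints': array([ 1.01823341,  0.57655045,  0.02483055,  1.4379193 , -0.01503817,
        1.12899895, -0.05647596]), 'joint_vel': array([ 0.00116279, -0.00134077, -0.00066401,  0.00149915, -0.00221068,
        0.00091397, -0.00153302]), 'joint_torque': array([-1.56057886e-03, -7.65747786e+01,  2.24959619e+00, -2.85972387e+01,
        1.53343863e-02,  1.24363494e-02,  2.20618642e-05]), 'eef_pos': array([ 304.78582593, -601.79638092,  252.42599533]), 'eef_rot': array([-3.05408666e+00, -7.29309215e-01,  6.89120184e-04]), 'ft_force': array([-0.3568845 ,  0.51856745, -0.98194915]), 'moment': array([ 0.00473366,  0.01733617, -0.09812682]), 'gripper_force': 0.0, 'finger_gap': 85.28385361201858}
top {'mtx': array([[376.1620455 ,   0.        , 319.91441641],
       [  0.        , 376.1620455 , 197.28025584],
       [  0.        ,   0.        ,   1.        ]]), 'rvec': array([ 2.15280206, -2.21446441,  0.03842416]), 'tvec': array([  69.12789592,  555.55444802, 1332.09046736])}
side {'mtx': array([[433.65602182,   0.        , 325.28006874],
       [  0.        , 433.65602182, 194.19716996],
       [  0.        ,   0.        ,   1.        ]]), 'rvec': array([ 0.86542762, -2.38112175,  1.24397351]), 'tvec': array([ 434.30928626,  264.19619511, 1072.6385727 ])}
```

View pics/top0.png

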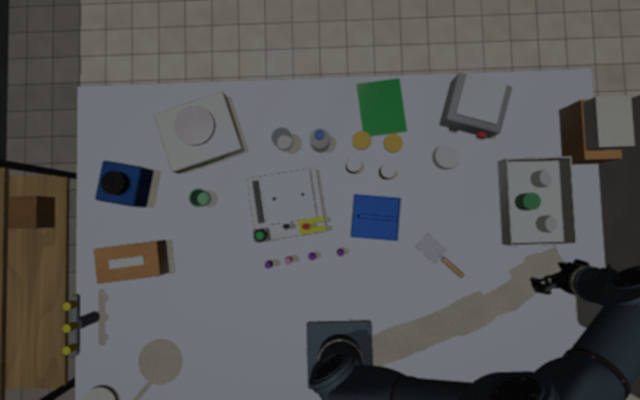

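View pics/side0.png

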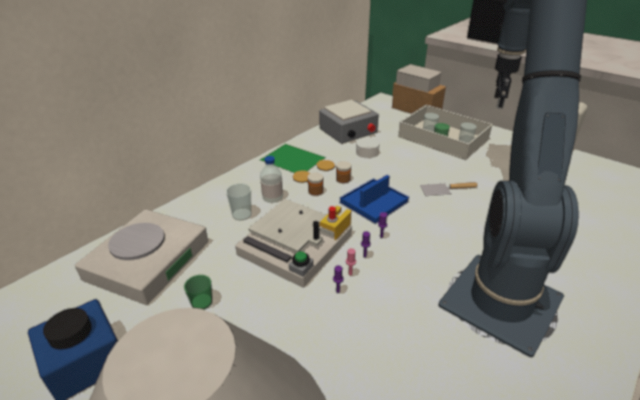

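The top view shows the shaker around (287,203), with the yellow bracket and a red head at (306,226), the black knob at (287,226) and the green button at (261,236). The carrier is at (376,217), two amber jars with white lids at (355,165) and (388,172), and brass lids at (361,140) and (393,143). The candidate pins are red in the bracket at (306,226), and purple or pink at (270,264), (289,260), (312,256) and (341,252). Only the bracket one is red and in the bore, so I'll confirm it in a crop.

```bash
cat > h.py <<'E'
import numpy as np, cv2
from plant import env
from scipy.spatial.transform import Rotation as R
def w(name,px,z):
    c=env.get_calibration(name); M=cv2.Rodrigues(c["rvec"])[0]
    d=M.T@np.append(cv2.undistortPoints(np.float64([[px]]),c["mtx"],None).ravel(),1); o=-M.T@c["tvec"]
    return (o+d*(z-o[2])/d[2])[:2]
def pr(name,p):
    c=env.get_calibration(name); return cv2.projectPoints(np.float64(p).reshape(-1,3),c["rvec"],c["tvec"],c["mtx"],None)[0].reshape(-1,2)
def tri(pt,ps):
    P=[]
    for n in("top","side"):
        c=env.get_calibration(n); P.append(c["mtx"]@np.c_[cv2.Rodrigues(c["rvec"])[0],c["tvec"]])
    X=cv2.triangulatePoints(P[0],P[1],np.float64(pt).reshape(2,1),np.float64(ps).reshape(2,1)).ravel(); return X[:3]/X[3]
def crop(img,x0,y0,x1,y1,k): return cv2.resize(img[y0:y1,x0:x1],None,fx=k,fy=k,interpolation=cv2.INTER_CUBIC)
E
python3 - <<'E'
from h import *
t=cv2.imread("pics/top0.png");s=cv2.imread("pics/side0.png")
cv2.imwrite("pics/c1.png",np.vstack([crop(t,240,155,406,245,4),crop(s,230,190,396,280,4)[:236]])) 
cv2.imwrite("pics/c1.png",np.hstack([crop(t,240,150,340,250,4),crop(s,232,190,352,290,4)[:, :400]])) 
cv2.imwrite("pics/c2.png",np.hstack([crop(t,340,150,410,250,5),crop(s,300,150,390,250,5)])) 
def cen(img,f,roi):
    x0,y0,x1,y1=roi; b=img[y0:y1,x0:x1].astype(int); m=f(b[...,0],b[...,1],b[...,2]).astype(np.uint8)
    n,l,st,c=cv2.connectedComponentsWithStats(m)
    return [(st[i,4],(c[i]+[x0,y0]).round(1).tolist()) for i in range(1,n) if st[i,4]>3]
red=lambda b,g,r:(r>90)&(g<60)&(b<60)
print(cen(t,red,(240,150,340,250)),cen(s,red,(232,190,360,290)))
gr=lambda b,g,r:(g>r+30)&(g>b+20)
print(cen(t,gr,(240,220,280,250)),cen(s,gr,(280,240,320,280)))
bl=lambda b,g,r:(b>r+50)&(b>g+20)
for img,roi in((t,(340,180,410,250)),(s,(330,165,420,230))):
    x0,y0,x1,y1=roi;b=img[y0:y1,x0:x1].astype(int);m=bl(b[...,0],b[...,1],b[...,2]).astype(np.uint8)
    q=max(cv2.findContours(m,0,1)[0],key=cv2.contourArea); r=cv2.minAreaRect(q); print(r,(cv2.boxPoints(r)+[x0,y0]).round(1).tolist())
E
```

```text
[(np.int32(21), [305.0, 226.0])] [(np.int32(11), [313.9, 191.1]), (np.int32(59), [332.0, 212.9])]
[(np.int32(62), [259.1, 235.1])] [(np.int32(99), [300.3, 256.1])]
((35.203453063964844, 37.05862045288086), (45.09370040893555, 41.937965393066406), 4.763641834259033) [[351.0, 236.1], [354.5, 194.3], [399.4, 198.0], [395.9, 239.8]]
((43.84614562988281, 33.76923370361328), (38.274314880371094, 57.13412094116211), 56.3099365234375) [[339.5, 198.7], [387.0, 167.0], [408.2, 198.8], [360.7, 230.5]]
```

View pics/c1.png

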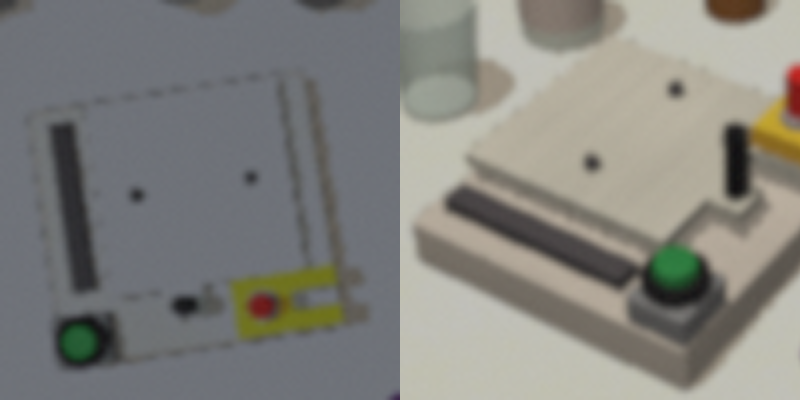

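View pics/c2.png

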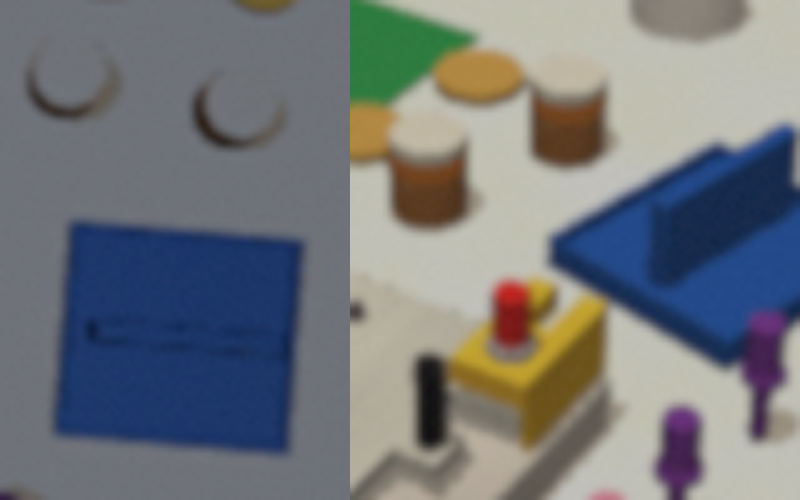

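The crop confirms it: the red head with its steel collar sits in the yellow bracket at side (332,213). A small yellow post stands behind it. The notch is open on the right in the top view, around (322,224). Two jars are present. Next I'll fit the poses.

```bash
cat > fit.py <<'E'
from h import *
from scipy.optimize import least_squares
T=lambda l,o,k:[((a+.5)/k-.5+o[0],(b+.5)/k-.5+o[1]) for a,b in l]
def fit(x0,obs):
    # obs: (cam,px,model point function of params)
    def res(p,raw=False):
        out=[]
        for cam,px,l in obs:
            l=l(p) if callable(l) else l
            c,s=np.cos(p[2]),np.sin(p[2]); q=[p[0]+c*l[0]-s*l[1],p[1]+s*l[0]+c*l[1],l[2]]
            out.append(pr(cam,q)[0]-px)
        return np.array(out) if raw else np.ravel(out)
    r=least_squares(res,x0,loss="soft_l1"); return r.x,res(r.x,True)
E
python3 - <<'E'
from fit import *
tc=lambda *l:T(l,(240,150),4); sc=lambda *l:T([(a-400,b) for a,b in l],(232,190),4)
br=[(-85,-45,90),(-135,-45,90),(-85,-135,90),(-135,-135,90)]
obs=[("top",p,m) for p,m in zip(tc((232,283),(240,340),(335,267),(344,321)),br)]
obs+=[("top",p,m) for p,m in zip(tc((27,112),(305,70),(55,367)),[(90,115,40),(90,-135,40),(-140,115,40)])]
obs+=[("top",p,m) for p,m in zip(tc((137,194),(251,177)),[lambda p:(p[3],p[4]+50,73),lambda p:(p[3],p[4]-50,73)])]
obs+=[("side",p,m) for p,m in zip(sc((592,158),(676,85)),[lambda p:(p[3],p[4]+50,73),lambda p:(p[3],p[4]-50,73)])]
obs+=[("top",(305.2,226),(-110,-70,125)),("side",(332,212.7),(-110,-70,113))]
obs+=[("top",p,lambda p:(p[5],p[6],120)) for p in tc((183,305))]+[("side",p,lambda p:(p[5],p[6],120)) for p in sc((736,128))]
obs+=[("top",p,lambda p:(p[7],p[8],p[9])) for p in tc((79,342))]+[("side",p,lambda p:(p[7],p[8],p[9])) for p in sc((674,265))]
# notch far-left end center & opening in top
x,r=fit([600,130,0.1,0,0,-90,0,-100,90,80],obs); print(x.round(2)); print(r.round(1).tolist())
np.save("sh.npy",x)
c,s=np.cos(x[2]),np.sin(x[2]); W=lambda a,b:np.array([x[0]+c*a-s*b,x[1]+s*a+c*b])
inv=lambda q:np.array([[c,s],[-s,c]])@(q-x[:2])
for p in tc((294,299),(340,297),(285,301),(340,290),(340,305)): print("notch-ish",inv(w("top",p,90)).round(1))
print("pin",W(-110,-70),"notch",W(-110,-112),"seat",W(x[3],x[4]),"knob",W(x[5],x[6]),"btn",W(x[7],x[8]),x[9])
# carrier
ct=lambda *l:T(l,(340,150),5)
cs=lambda *l:T([(a-350,b) for a,b in l],(300,150),5)
o=[("top",p,m) for p,m in zip(ct((70,222),(303,240),(287,453),(55,435)),[(77,83,24),(77,-83,24),(-77,-83,24),(-77,83,24)])]
o+=[("side",p,m) for p,m in zip(cs((553,238),(727,350),(653,203),(790,127)),[(77,83,24) if 0 else (77,83,24),(-77,83,24),(0,65,80),(0,-65,80)])]
cx,r=fit([600,-80,0],o); print("carrier",cx,r.round(1).tolist())
for a,b in(((72,75),(430,133)),((240,105),(569,72))):
    print("jar",w("top",ct(a)[0],62),w("side",cs(b)[0],62))
E
```

```text
Traceback (most recent call last):
  File "fit.py", line 13, in fit
    r=least_squares(res,x0,loss="soft_l1"); return r.x,res(r.x,True)
  File "fit.py", line 11, in res
    out.append(pr(cam,q)[0]-px)
               ~~^^^^^^^
  File "h.py", line 9, in pr
    c=env.get_calibration(name); return cv2.projectPoints(np.float64(p).reshape(-1,3),c["rvec"],c["tvec"],c["mtx"],None)[0].reshape(-1,2)
ValueError: time passes only in moves, steps and waits
```

```bash
python3 - <<'E'
import re
s=open("h.py").read()
s=s.replace("env.get_calibration(","CAL(").replace("def w(","import functools\nCAL=functools.cache(lambda n:env.get_calibration(n))\ndef w(",1)
open("h.py","w").write(s)
E
cat > f1.py <<'E'
from fit import *
tc=lambda *l:T(l,(240,150),4); sc=lambda *l:T([(a-400,b) for a,b in l],(232,190),4)
br=[(-85,-45,90),(-135,-45,90),(-85,-135,90),(-135,-135,90)]
obs=[("top",p,m) for p,m in zip(tc((232,283),(240,340),(335,267),(344,321)),br)]
obs+=[("top",p,m) for p,m in zip(tc((27,112),(305,70),(55,367)),[(90,115,40),(90,-135,40),(-140,115,40)])]
obs+=[("top",p,m) for p,m in zip(tc((137,194),(251,177)),[lambda p:(p[3],p[4]+50,73),lambda p:(p[3],p[4]-50,73)])]
obs+=[("side",p,m) for p,m in zip(sc((592,158),(676,85)),[lambda p:(p[3],p[4]+50,73),lambda p:(p[3],p[4]-50,73)])]
obs+=[("top",(305.2,226),(-110,-70,125)),("side",(332,212.7),(-110,-70,113))]
obs+=[("top",p,lambda p:(p[5],p[6],120)) for p in tc((183,305))]+[("side",p,lambda p:(p[5],p[6],120)) for p in sc((736,128))]
obs+=[("top",p,lambda p:(p[7],p[8],p[9])) for p in tc((79,342))]+[("side",p,lambda p:(p[7],p[8],p[9])) for p in sc((674,265))]
x,r=fit([600,130,0.1,0,0,-90,0,-100,90,80],obs); print(x.round(2)); print(r.round(1).tolist())
np.save("sh.npy",x)
c,s=np.cos(x[2]),np.sin(x[2]); W=lambda a,b:np.array([x[0]+c*a-s*b,x[1]+s*a+c*b])
inv=lambda q:np.array([[c,s],[-s,c]])@(q-x[:2])
for p in tc((294,299),(340,297),(285,301),(340,290),(340,305)): print("notch-ish",inv(w("top",p,90)).round(1))
print("pin",W(-110,-70),"notch",W(-110,-112),"seat",W(x[3],x[4]),"knob",W(x[5],x[6]),"btn",W(x[7],x[8]),x[9])
ct=lambda *l:T(l,(340,150),5)
cs=lambda *l:T([(a-350,b) for a,b in l],(300,150),5)
o=[("top",p,m) for p,m in zip(ct((70,222),(303,240),(287,453),(55,435)),[(77,83,24),(77,-83,24),(-77,-83,24),(-77,83,24)])]
o+=[("side",p,m) for p,m in zip(cs((553,238),(727,350),(653,203),(790,127)),[(77,83,24),(-77,83,24),(0,65,80),(0,-65,80)])]
cx,r=fit([600,-80,0],o); print("carrier",cx,r.round(1).tolist())
for a,b in(((72,75),(430,133)),((240,105),(569,72))):
    print("jar",w("top",ct(a)[0],62),w("side",cs(b)[0],62))
E
python3 f1.py
```

```text
[ 5.5790e+02  1.8620e+02  1.2000e-01 -8.0000e-01 -2.4230e+01 -1.0007e+02
 -6.0500e+00 -1.1766e+02  8.9990e+01  8.0720e+01]
[[-0.6, -0.5], [-0.4, -0.0], [0.0, -0.4], [-0.0, 0.8], [0.1, -0.1], [0.4, -0.1], [2.0, 0.7], [-0.3, 0.5], [-0.0, 0.5], [-0.4, -0.6], [-0.0, -0.7], [-0.4, 0.4], [-0.3, -0.4], [-0.1, 0.3], [-0.2, -0.4], [0.1, 0.1], [-0.1, -0.0]]
notch-ish [-107.9  -96.5]
notch-ish [-112.  -135.1]
notch-ish [-108.5  -88.7]
notch-ish [-106.2 -136. ]
notch-ish [-118.6 -134.1]
pin [457.09564886 103.50777382] notch [462.13534223  61.81123331] seat [560.01846866 162.05233262] knob [459.27852152 168.1914915 ] btn [430.29256737 261.42480845] 80.71957015620073
carrier [ 480.31680079 -140.04609214    6.17669455] [[-0.3, -0.2], [-0.2, -0.2], [0.1, 0.7], [-0.6, 0.6], [-1.6, -0.3], [-0.0, -1.6], [0.7, -0.2], [0.3, -0.7]]
jar [664.88311652 -68.89070934] [664.65919419 -67.08455568]
jar [ 640.44180883 -184.26727616] [ 642.56480574 -187.61567233]
```

```bash
cat > go.py <<'E'
import sys; from h import *
# go.py x y z [yaw of closing line, deg]: rest of the way in tool axes (shares), tool pointing down
a=list(map(float,sys.argv[1:])); s=env.sense(); R0=R.from_rotvec(s["eef_rot"])
y0=np.degrees(np.arctan2(*R0.as_matrix()[[1,0],1]))
yaw=a[3] if len(a)>3 else y0
yaw=y0+(yaw-y0+90)%180-90
u=np.radians(yaw); Y=np.array([np.cos(u),np.sin(u),0]); Z=np.array([0,0,-1.]); R1=R.from_matrix(np.c_[np.cross(Y,Z),Y,Z])
d=np.array(a[:3])-s["eef_pos"]
print("turn(first)",((R0.inv()*R1).as_rotvec()/np.pi).round(4),"then shift",(R1.inv().apply(d)/300).round(4),"| mm",d.round(1),"yaw",round(y0,1),"->",round(yaw,1),"q7",s["joints"][6].round(2),"t",s["t"].round(1),"gap",s["finger_gap"].round(1),"F",s["ft_force"].round(1))
E
python3 go.py 457 103.5 230 6.9; python3 go.py 304.8 -601.8 330
```

```text
Traceback (most recent call last):
  File "go.py", line 9, in <module>
    print("turn(first)",((R0.inv()*R1).as_rotvec()/np.pi).round(4),"then shift",(R1.inv().apply(d)/300).round(4),"| mm",d.round(1),"yaw",round(y0,1),"->",round(yaw,1),"q7",s["joints"][6].round(2),"t",s["t"].round(1),"gap",s["finger_gap"].round(1),"F",s["ft_force"].round(1))
                                                                                                                                                                                                        ^^^^^^^^^^^^
AttributeError: 'float' object has no attribute 'round'
Traceback (most recent call last):
  File "go.py", line 9, in <module>
    print("turn(first)",((R0.inv()*R1).as_rotvec()/np.pi).round(4),"then shift",(R1.inv().apply(d)/300).round(4),"| mm",d.round(1),"yaw",round(y0,1),"->",round(yaw,1),"q7",s["joints"][6].round(2),"t",s["t"].round(1),"gap",s["finger_gap"].round(1),"F",s["ft_force"].round(1))
                                                                                                                                                                                                        ^^^^^^^^^^^^
AttributeError: 'float' object has no attribute 'round'
```

```bash
sed -i 's/s\["t"\].round(1)/round(s["t"],2)/; s/s\["finger_gap"\].round(1)/round(float(s["finger_gap"]),1)/' go.py
python3 go.py 457 103.5 230 6.9; python3 -m inch '[[[0,0,-0.1,0,0,0],[0,0,-0.1,0,0,0],[0,0,-0.1,0,0,0]]]' 0 20; python3 go.py 457 103.5 230 6.9
```

```text
turn(first) [-4.000e-04 -3.000e-04 -3.891e-01] then shift [2.2731 0.786  0.0751] | mm [152.2 705.3 -22.5] yaw -63.1 -> 6.9 q7 -0.06 t 0.1 gap 85.3 F [-1.2  0.1  0.4]
t: 0.48
eef_pos: [304.8, -601.9, 343.7]
eef_rot: [-3.055, -0.729, 0.0]
ft_force: [0.9, 0.7, 0.8]
finger_gap: 85.7
gripper_force: 0.0
turn(first) [-3.000e-04 -2.000e-04 -3.891e-01] then shift [2.2735 0.786  0.3792] | mm [ 152.2  705.4 -113.7] yaw -63.1 -> 6.9 q7 -0.06 t 0.47 gap 85.7 F [0.9 0.7 0.8]
```

```bash
python3 -m inch '[[[0,0,0,0,0,-0.0486],[0,0,0,0,0,-0.0486],[0,0,0,0,0,-0.0486],[0,0,0,0,0,-0.0486],[0,0,0,0,0,-0.0486],[0,0,0,0,0,-0.0486],[0,0,0,0,0,-0.0486],[0,0,0,0,0,-0.0486]]]'; python3 go.py 480 -250 343 6.9
```

```text
t: 1.48
eef_pos: [304.8, -602.0, 342.7]
eef_rot: [-2.078, -2.355, -0.0]
ft_force: [0.5, 0.6, -0.2]
finger_gap: 85.4
gripper_force: 0.0
turn(first) [-0.0002 -0.0003  0.0013] then shift [ 1.0948e+00  7.2080e-01 -8.0000e-04] | mm [1.752e+02 3.520e+02 3.000e-01] yaw 7.1 -> 6.9 q7 1.04 t 1.48 gap 85.4 F [ 0.5  0.6 -0.2]
```

```bash
python3 -m inch '[[[0.14,0.09,0,0,0,0],[0.14,0.09,0,0,0,0],[0.14,0.09,0,0,0,0],[0.14,0.09,0,0,0,0],[0.14,0.09,0,0,0,0],[0.14,0.09,0,0,0,0],[0.14,0.09,0,0,0,0],[0.12,0.09,0,0,0,0]]]'; python3 go.py 457 103.5 230 6.9
```

```text
t: 2.48
eef_pos: [480.5, -247.0, 343.2]
eef_rot: [-2.084, -2.35, 0.0]
ft_force: [0.8, -0.6, -0.2]
finger_gap: 85.4
gripper_force: 0.0
turn(first) [-0.0001 -0.0001 -0.0002] then shift [1.1693 0.0627 0.3773] | mm [ -23.5  350.5 -113.2] yaw 6.9 -> 6.9 q7 0.37 t 2.48 gap 85.4 F [ 0.8 -0.6 -0.2]
```

```bash
python3 -m inch '[[[0.15,0.008,0,0,0,0],[0.15,0.008,0,0,0,0],[0.15,0.008,0.04,0,0,0],[0.15,0.008,0.05,0,0,0],[0.15,0.008,0.06,0,0,0],[0.15,0.008,0.08,0,0,0],[0.15,0.008,0.08,0,0,0],[0.1193,0.0067,0.0673,0,0,0]]]' 0.4; python3 go.py 457 103.5 150 6.9; python3 - <<'E'
from h import *
t=env.camera("top");s=env.camera("side")
cv2.imwrite("pics/c3.png",np.hstack([crop(t,270,180,350,260,5),crop(s,300,160,380,240,5)]))
E
```

```text
t: 3.48
eef_pos: [456.4, 103.4, 229.2]
eef_rot: [-2.084, -2.351, 0.0]
ft_force: [1.0, -0.7, 0.2]
finger_gap: 51.3
gripper_force: 0.0
turn(first) [-0.0002 -0.0001 -0.    ] then shift [1.000e-04 2.100e-03 2.641e-01] | mm [  0.6   0.1 -79.2] yaw 6.9 -> 6.9 q7 -0.45 t 3.48 gap 51.3 F [ 1.  -0.7  0.2]
```

View pics/c3.png

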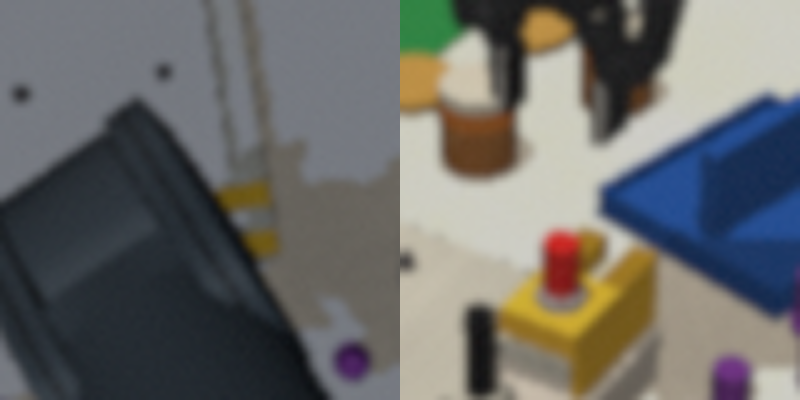

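The arm is above the pin, whose head shows at side (411,213). The "post" is only the far tongue of the plate beside the notch, so nothing stands on the plate. Descending to grip.

```bash
python3 -m inch '[[[0,0.002,0.1,0,0,0],[0,0,0.1,0,0,0],[0,0,0.1,0,0,0],[0,0,0.06,0,0,0],[0,0,0,0,0,0]]]'; python3 -m inch '[[[0,0,0,0,0,0],[0,0,0,0,0,0],[0,0,0,0,0,0],[0,0,0,0,0,0]]]' 1 40;  python3 -m inch '[[[0,0,0,0,0,0],[0,0,0,0,0,0]]]'
```

```text
t: 4.2
eef_pos: [457.0, 100.9, 121.3]
eef_rot: [-2.085, -2.349, 0.004]
ft_force: [-0.5, 0.3, -0.7]
finger_gap: 51.5
gripper_force: 0.0
t: 4.7
eef_pos: [457.9, 101.7, 123.1]
eef_rot: [2.085, 2.349, 0.001]
ft_force: [-1.4, -1.3, 6.9]
finger_gap: 20.7
gripper_force: 38.9
t: 4.95
eef_pos: [457.9, 101.7, 123.1]
eef_rot: [2.085, 2.349, 0.001]
ft_force: [-2.7, -1.3, 6.4]
finger_gap: 20.9
gripper_force: 38.9
```

```bash
python3 -m inch '[[[0,0,-0.03,0,0,0],[0,0,-0.05,0,0,0],[0,0,-0.05,0,0,0],[0,0,-0.07,0,0,0],[0,0,0,0,0,0]]]'; python3 -m inch '[[[-0.07,0,0,0,0,0],[-0.07,0,0,0,0,0],[0,0,0,0,0,0]]]'; python3 - <<'E'
from h import *
t=env.camera("top");s=env.camera("side")
cv2.imwrite("pics/c4.png",np.hstack([crop(t,270,180,350,260,5),crop(s,300,160,380,240,5)]))
E
```

```text
t: 5.58
eef_pos: [458.5, 102.1, 183.8]
eef_rot: [2.084, 2.348, 0.004]
ft_force: [0.0, -1.0, -1.7]
finger_gap: 20.4
gripper_force: 39.2
t: 5.95
eef_pos: [462.4, 58.5, 181.6]
eef_rot: [-2.088, -2.347, 0.002]
ft_force: [-0.5, -0.4, -1.9]
finger_gap: 20.6
gripper_force: 39.2
```

View pics/c4.png

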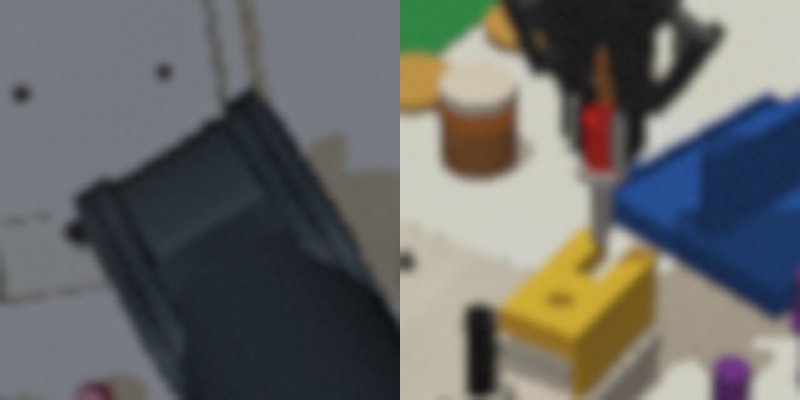

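The pin is gripped upright over the plate, tip at side (420,208). The empty bore shows at side (332,220), the notch inner end near (338,213) and its opening near (344,209). I'll check the alignment numerically.

```bash
python3 - <<'E'
from h import *
x=np.load("sh.npy"); c,s=np.cos(x[2]),np.sin(x[2]); W=lambda a,b,z:[x[0]+c*a-s*b,x[1]+s*a+c*b,z]
k=lambda p:((pr("side",p)-[300,160]+.5)*5-.5+[400,0]).round(0).tolist()
L=[(-110,-70),(-102,-103),(-118,-103),(-110,-95),(-102,-135),(-118,-135),(-85,-135),(-135,-135),(-135,-45),(-85,-45)]
for a in L: print(a,k(W(*a,90)))
e=env.sense()["eef_pos"]; e=e-[0,0,33.1]
print("pin tip,origin",k(e-[0,0,46]),k(e), "plate pt below",k([e[0],e[1],90]))
i=cv2.imread("pics/c4.png"); cv2.imwrite("pics/c5.png",cv2.resize(i[190:340,480:680],None,fx=4,fy=4,interpolation=cv2.INTER_CUBIC))
E
```

```text
(-110, -70) [[560.0, 297.0]]
(-102, -103) [[579.0, 262.0]]
(-118, -103) [[604.0, 271.0]]
(-110, -95) [[584.0, 274.0]]
(-102, -135) [[609.0, 233.0]]
(-118, -135) [[633.0, 242.0]]
(-85, -135) [[584.0, 224.0]]
(-135, -135) [[659.0, 252.0]]
(-135, -45) [[574.0, 336.0]]
(-85, -45) [[497.0, 305.0]]
pin tip,origin [[601.0, 239.0]] [[603.0, 172.0]] plate pt below [[601.0, 257.0]]
```

View pics/c5.png

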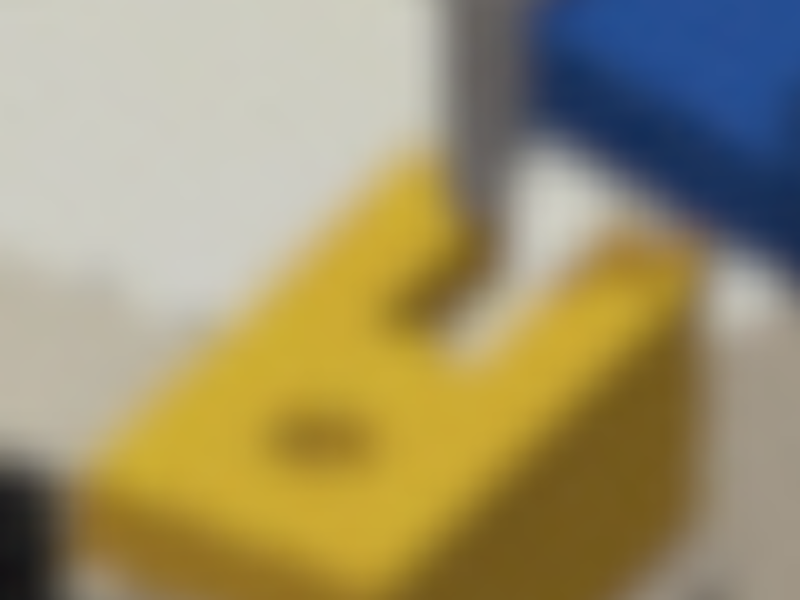

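```bash
python3 -m inch '[[[0,0.0015,0.04,0,0,0],[0,0,0.03,0,0,0],[0,0,0.03,0,0,0],[0,0,0,0,0,0]]]'; python3 go.py 462.5 60 123.1 6.9
```

```text
t: 6.55
eef_pos: [462.5, 60.3, 151.2]
eef_rot: [-2.083, -2.35, 0.002]
ft_force: [-0.5, -0.8, -0.9]
finger_gap: 20.7
gripper_force: 39.2
turn(first) [-0.0006 -0.     -0.0001] then shift [-0.001  -0.0001  0.0937] | mm [  0.   -0.3 -28.1] yaw 6.9 -> 6.9 q7 -0.45 t 6.55 gap 20.7 F [-0.5 -0.8 -0.9]
```

```bash
python3 -m inch '[[[0,0,0.03,0,0,0],[0,0,0.03,0,0,0],[0,0,0.025,0,0,0],[0,0,0.008,0,0,0],[0,0,0,0,0,0]]]'
```

```text
t: 7.18
eef_pos: [463.0, 60.2, 124.1]
eef_rot: [-2.085, -2.35, 0.0]
ft_force: [0.5, -0.6, -0.3]
finger_gap: 20.7
gripper_force: 39.2
```

```bash
python3 -m inch '[[[0,0,0.004,0,0,0],[0,0,0.003,0,0,0],[0,0,0,0,0,0]]]'; python3 -m inch '[[[0,0,0,0,0,0],[0,0,0,0,0,0],[0,0,0,0,0,0]]]' 0.45;  python3 -m inch '[[[0,0,-0.05,0,0,0],[0,0,-0.1,0,0,0],[0,0,-0.1,0,0,0],[0,0,-0.1,0,0,0]]]'; python3 go.py 452 168 200 6.9
```

```text
t: 7.55
eef_pos: [463.3, 60.3, 123.0]
eef_rot: [2.084, 2.349, 0.001]
ft_force: [-3.6, 0.4, 12.2]
finger_gap: 21.0
gripper_force: 40.7
t: 7.92
eef_pos: [463.1, 60.2, 122.1]
eef_rot: [2.085, 2.35, 0.0]
ft_force: [0.7, -0.3, 0.1]
finger_gap: 46.8
gripper_force: 0.0
t: 8.43
eef_pos: [462.9, 60.1, 228.0]
eef_rot: [-2.085, -2.35, 0.0]
ft_force: [0.0, -0.3, -0.7]
finger_gap: 47.2
gripper_force: 0.0
turn(first) [-0.0001 -0.0001 -0.0003] then shift [0.3613 0.0071 0.0933] | mm [-10.9 107.9 -28. ] yaw 6.8 -> 6.9 q7 -0.36 t 8.43 gap 47.2 F [ 0.  -0.3 -0.7]
```

```bash
python3 -m inch '[[[0.1,-0.005,0,0,0,0],[0.1,-0.005,0,0,0,0],[0.1,-0.004,0,0,0,0],[0.061,0,0,0,0,0],[0,0,0,0,0,0]]]'; python3 go.py 459.3 168.2 112 6.9;python3 - <<'E'
from h import *
t=env.camera("top");s=env.camera("side")
cv2.imwrite("pics/c6.png",np.hstack([crop(t,260,180,340,260,5),crop(s,290,160,370,240,5)]))
E
```

```text
t: 9.05
eef_pos: [445.7, 168.5, 227.1]
eef_rot: [-2.082, -2.352, -0.001]
ft_force: [0.5, -0.2, 0.0]
finger_gap: 47.1
gripper_force: 0.0
turn(first) [-0.     -0.0002  0.0005] then shift [-0.0063  0.0451  0.3836] | mm [  13.6   -0.3 -115.1] yaw 7.0 -> 6.9 q7 -0.6 t 9.05 gap 47.1 F [ 0.5 -0.2  0. ]
```

View pics/c6.png

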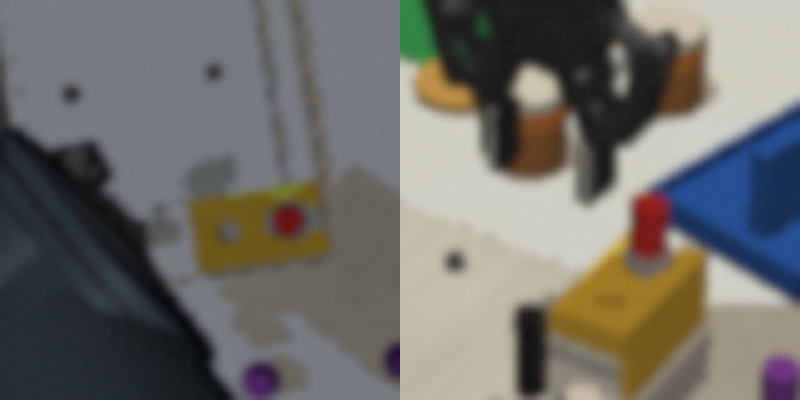

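The red pin now hangs upright in the notch, with its collar on the plate (top view (317,224), side (340,209)), and the bore is empty. Next is the knob.

```bash
python3 -m inch '[[[-0.006,0.025,0,0,0,0],[0,0.02,0.08,0,0,0],[0,0,0.1,0,0,0],[0,0,0.1,0,0,0],[0,0,0.06,0,0,0],[0,0,0.04,0,0,0],[0,0,0,0,0,0]]]'; python3 -m inch '[[[0,0,0,0,0,0],[0,0,0,0,0,0],[0,0,0,0,0,0],[0,0,0,0,0,0]]]' 1 60; python3 go.py 459.3 168.2 112 6.9
```

```text
t: 10.02
eef_pos: [459.6, 166.5, 112.6]
eef_rot: [-2.085, -2.349, 0.002]
ft_force: [-0.7, 0.7, -0.4]
finger_gap: 46.8
gripper_force: 0.0
t: 10.52
eef_pos: [458.3, 166.8, 113.8]
eef_rot: [-2.084, -2.35, 0.002]
ft_force: [-7.3, -1.9, 7.2]
finger_gap: 15.9
gripper_force: 58.5
turn(first) [-0.0004  0.0003 -0.0001] then shift [0.0043 0.0038 0.006 ] | mm [ 1.   1.4 -1.8] yaw 6.9 -> 6.9 q7 -0.73 t 10.53 gap 15.9 F [-7.3 -1.9  7.2]
```

```bash
python3 -m inch '[[[0.02,0,0,0,0,0],[0.03,0,0,0,0,0],[0.03,0,0,0,0,0],[0.03,0,0,0,0,0],[0.025,0,0,0,0,0],[0.02,0,0,0,0,0],[0,0,0,0,0,0]]]'; python3 -m inch '[[[0.008,0,0,0,0,0],[0.008,0,0,0,0,0],[0,0,0,0,0,0]]]'
```

```text
t: 11.4
eef_pos: [452.5, 212.3, 113.8]
eef_rot: [2.084, 2.35, -0.005]
ft_force: [-7.5, -3.5, 9.0]
finger_gap: 16.2
gripper_force: 58.7
t: 11.78
eef_pos: [451.9, 216.3, 113.8]
eef_rot: [2.085, 2.349, -0.006]
ft_force: [-7.8, -5.7, 10.0]
finger_gap: 16.3
gripper_force: 58.9
```

```bash
python3 -m inch '[[[0.008,0,0,0,0,0],[0.008,0,0,0,0,0],[0,0,0,0,0,0]]]'
```

```text
t: 12.15
eef_pos: [451.9, 216.7, 113.8]
eef_rot: [2.086, 2.343, -0.014]
ft_force: [-5.5, -19.9, 18.3]
finger_gap: 16.2
gripper_force: 59.9
```

The deck is at its stop: the force jumped and the motion ended. Releasing.

```bash
python3 -m inch '[[[-0.012,0,0,0,0,0],[0,0,0,0,0,0]]]'; python3 -m inch '[[[0,0,0,0,0,0],[0,0,0,0,0,0],[0,0,0,0,0,0],[0,0,0,0,0,0]]]' 0.45;  python3 -m inch '[[[0,0,-0.05,0,0,0],[0,0,-0.1,0,0,0],[0,0,-0.1,0,0,0],[0,0,-0.1,0,0,0],[0,0,-0.1,0,0,0],[0,0,0,0,0,0]]]'; python3 go.py 480.3 -140 240 -6.1;  python3 go.py 480.3 -140 240 83.9
```

```text
t: 12.4
eef_pos: [451.9, 216.5, 113.8]
eef_rot: [2.085, 2.348, -0.007]
ft_force: [-7.6, -8.9, 12.0]
finger_gap: 16.2
gripper_force: 58.9
t: 12.9
eef_pos: [453.4, 219.3, 113.1]
eef_rot: [-2.085, -2.35, -0.0]
ft_force: [-0.4, -0.2, 0.7]
finger_gap: 47.1
gripper_force: 0.0
t: 13.65
eef_pos: [454.1, 220.0, 251.1]
eef_rot: [2.084, 2.349, 0.007]
ft_force: [0.0, -0.5, 0.4]
finger_gap: 46.8
gripper_force: 0.0
turn(first) [ 0.0014 -0.0007  0.0719] then shift [-1.1839  0.2143  0.037 ] | mm [  26.2 -360.   -11.1] yaw 6.8 -> -6.1 q7 -0.68 t 13.65 gap 46.8 F [ 0.  -0.5  0.4]
turn(first) [ 0.0016  0.0005 -0.4281] then shift [-0.2143 -1.1839  0.037 ] | mm [  26.2 -360.   -11.1] yaw 6.8 -> 83.9 q7 -0.68 t 13.65 gap 46.8 F [ 0.  -0.5  0.4]
```

```bash
python3 -m inch '[[[-0.15,0.02,0,0,0,0.036],[-0.15,0.02,0,0,0,0.036],[-0.15,0.02,0,0,0,0],[-0.15,0.02,0,0,0,0],[-0.15,0.02,0,0,0,0],[0,0,0,0,0,0]]]' 0.5;  python3 go.py 480.3 -140 240 -6.1
cat > sil.py <<'E'
from h import *
from scipy.optimize import minimize
def boxpts(p,b):
    c,s=np.cos(p[2]),np.sin(p[2]); q=np.array([[x,y,z] for x in b[0:2] for y in b[2:4] for z in b[4:6]],float)
    return np.c_[p[0]+c*q[:,0]-s*q[:,1],p[1]+s*q[:,0]+c*q[:,1],q[:,2]]
BX=[(-77,77,-83,83,0,24),(-7,7,-65,65,14,80)]
def ren(cam,p,boxes=BX,dz=0):
    m=np.zeros((400*4,640*4),np.uint8)
    for b in boxes:
        P=pr(cam,boxpts(p,b)+[0,0,dz]); h=cv2.convexHull(((P+.5)*4*16-8).astype(np.int32)); cv2.fillConvexPoly(m,h,255,shift=4)
    return cv2.resize(m,(640,400),interpolation=cv2.INTER_AREA)/255.
def fitmask(masks,p0,**k):
    B=lambda a:cv2.GaussianBlur(a,(0,0),1.0)
    M={c:B(m) for c,m in masks.items()}
    f=lambda p:sum(((B(ren(c,p,**k))-m)**2).sum() for c,m in M.items())
    r=minimize(f,p0,method="Nelder-Mead",options=dict(initial_simplex=np.array(p0)+np.array([[0,0,0],[6,0,0],[0,6,0],[0,0,.06]]),xatol=.01,fatol=.01)); return r.x,r.fun
def blue(i,roi):
    b=i.astype(float); m=np.clip(((b[...,0]-b[...,2])/(b.sum(2)+1)-.1)/.25,0,1); o=np.zeros_like(m); x0,y0,x1,y1=roi; o[y0:y1,x0:x1]=m[y0:y1,x0:x1]; return o
E
python3 - <<'E'
from sil import *
t=blue(cv2.imread("pics/top0.png"),(335,180,415,250)); s=blue(cv2.imread("pics/side0.png"),(330,160,425,230))
print(t.max(),s.max())
for k in({"top":t},{"side":s},{"top":t,"side":s}): print(fitmask(k,[480.3,-140,-.106]))
E
```

```text
t: 14.4
eef_pos: [473.9, -9.7, 247.8]
eef_rot: [2.343, 2.093, -0.003]
ft_force: [0.3, 0.2, -1.0]
finger_gap: 42.9
gripper_force: 0.0
turn(first) [-0.0004  0.0005 -0.002 ] then shift [-0.4297  0.0675  0.0259] | mm [   6.4 -130.3   -7.8] yaw -6.5 -> -6.1 q7 -0.38 t 14.4 gap 42.9 F [ 0.3  0.2 -1. ]
1.0 1.0
(array([ 4.81325378e+02, -1.41281207e+02, -1.09715149e-01]), np.float64(43.89623334586385))
(array([ 4.82462263e+02, -1.43885494e+02, -1.09733229e-01]), np.float64(168.92818973692255))
(array([ 4.80676255e+02, -1.41852296e+02, -1.14097444e-01]), np.float64(215.12595129123628))
```

```bash
python3 -m inch '[[[-0.143,0.022,0,0,0,-0.001],[-0.143,0.022,0,0,0,0],[-0.145,0.022,0,0,0,0],[0,0,0,0,0,0]]]';  python3 go.py 481 -141.7 64 -6.3; python3 - <<'E'
from h import *
t=np.mean([env.camera("top") for _ in range(4)],0).astype(np.uint8);s=np.mean([env.camera("side") for _ in range(4)],0).astype(np.uint8)
cv2.imwrite("pics/t7.png",t);cv2.imwrite("pics/s7.png",s)
x=np.load("sh.npy"); c,si=np.cos(x[2]),np.sin(x[2])
W=lambda a,b,z:[x[0]+c*a-si*b,x[1]+si*a+c*b,z]
for n,i in(("top",t),("side",s)):
    for d in(50,-50):
        p=pr(n,W(x[3],x[4]+50+d,72))[0]; u,v=p.round().astype(int); g=i[v-4:v+5,u-4:u+5].astype(float).mean(2)
        wt=np.clip(np.median(g)-8-g,0,None); yy,xx=np.mgrid[v-4:v+5,u-4:u+5]; print(n,p.round(1),((wt*xx).sum()/wt.sum()).round(2),((wt*yy).sum()/wt.sum()).round(2),wt.max().round())
cv2.imwrite("pics/c7.png",np.hstack([crop(t,250,170,330,250,5),crop(s,270,200,350,280,5)]))
E
```

```text
t: 14.9
eef_pos: [480.3, -139.2, 247.7]
eef_rot: [-2.338, -2.098, 0.002]
ft_force: [-0.0, 0.8, -0.3]
finger_gap: 42.8
gripper_force: 0.0
turn(first) [-0.0003  0.0002  0.0006] then shift [-0.0082  0.0033  0.6124] | mm [   0.7   -2.5 -183.7] yaw -6.2 -> -6.3 q7 -0.1 t 14.9 gap 42.8 F [-0.   0.8 -0.3]
top [259.3 200.8] 259.42 200.67 56.0
top [288.  196.5] 288.02 196.09 54.0
side [267.7 238.8] 268.08 240.47 88.0
side [290.2 219.4] 290.25 220.83 95.0
```

View pics/c7.png

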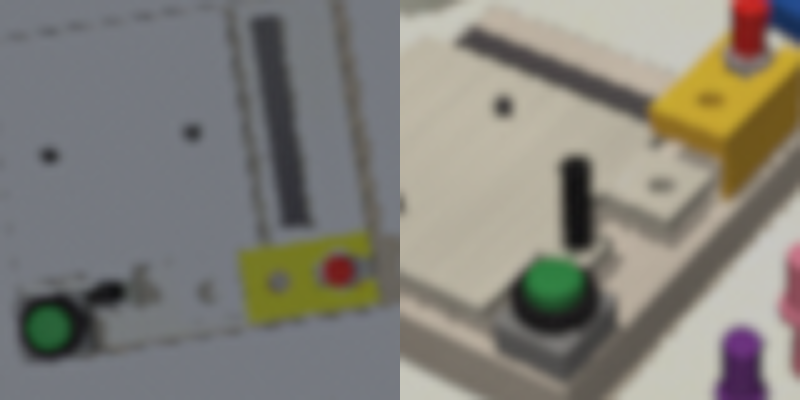

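The deck is slid: the pegs are at top (259.4,200.7) and (288.0,196.1), the knob stands beside the button, and the pin is still parked. Now the carrier grip, and refined peg positions.

```bash
python3 - <<'E'
from h import *
for z in(70,):
    A=[w("top",(259.42,200.67),z),w("side",(268.08,240.47),z-1)];B=[w("top",(288.02,196.09),z),w("side",(290.25,220.83),z-1)]
    print(A,B,[np.linalg.norm(a-b) for a,b in zip(A,B)])
    for a,b in zip(A,B): print((a+b)/2, np.degrees(np.arctan2(*(a-b)[::-1]))-90)
E
python3 -m inch '[[[-0.008,0.003,0.1,0,0,0],[0,0,0.15,0,0,0],[0,0,0.15,0,0,0],[0,0,0.15,0,0,0],[0,0,0.06,0,0,0],[0,0,0,0,0,0]]]'; python3 -m inch '[[[0,0,0,0,0,0],[0,0,0,0,0,0],[0,0,0,0,0,0],[0,0,0,0,0,0]]]' 1 70; python3 go.py 481 -141.7 64 -6.3
```

```text
[array([548.59614247, 261.32968027]), array([544.99769875, 263.11867026])] [array([561.56359452, 162.16232605]), array([558.08846885, 164.24710151])] [np.float64(100.01159410025039), np.float64(99.73442419372313)]
[555.0798685  211.74600316] 7.449915858458027
[551.5430838  213.68288589] 7.5421943008154955
t: 16.05
eef_pos: [480.7, -138.3, 64.0]
eef_rot: [-2.331, -2.103, 0.002]
ft_force: [-0.1, -0.2, 0.5]
finger_gap: 42.5
gripper_force: 0.0
t: 16.55
eef_pos: [481.4, -139.1, 66.3]
eef_rot: [2.333, 2.103, 0.001]
ft_force: [-1.7, 2.2, 7.5]
finger_gap: 13.2
gripper_force: 69.9
turn(first) [0.0004 0.0001 0.002 ] then shift [-0.0088 -0.0004  0.0075] | mm [-0.4 -2.6 -2.3] yaw -5.9 -> -6.3 q7 -0.26 t 16.55 gap 13.2 F [-1.7  2.2  7.5]
```

```bash
python3 -m inch '[[[0,0,-0.03,0,0,0],[0,0,-0.07,0,0,0],[0,0,-0.1,0,0,0],[0,0,-0.1,0,0,0],[0,0,-0.1,0,0,0],[0,0,-0.1,0,0,0],[0,0,0,0,0,0]]]'; python3 go.py 553.5 215 216 7.2
```

```text
t: 17.42
eef_pos: [482.2, -139.3, 217.3]
eef_rot: [2.331, 2.101, 0.004]
ft_force: [-0.4, -0.4, -6.4]
finger_gap: 13.2
gripper_force: 68.7
turn(first) [ 0.0014  0.0004 -0.0731] then shift [1.1418 0.3837 0.0044] | mm [ 71.3 354.3  -1.3] yaw -6.0 -> 7.2 q7 -0.12 t 17.43 gap 13.2 F [-0.4 -0.4 -6.4]
```

```bash
python3 -m inch '[[[0,0,0,0,0,-0.024],[0,0,0,0,0,-0.025],[0,0,0,0,0,-0.0241],[0,0,0,0,0,0]]]'; python3 -m inch '[[[0.08,0.02,0,0,0,0],[0.15,0.05,0,0,0,0],[0.17,0.06,0,0,0,0],[0.17,0.06,0,0,0,0],[0.17,0.06,0,0,0,0],[0.17,0.06,0,0,0,0],[0.15,0.05,0,0,0,0],[0.08,0.02,0,0,0,0]]]'; python3 -m inch '[[[0,0,0.06,0,0,0],[0,0,0.06,0,0,0],[0,0,0.06,0,0,0],[0,0,0.02,0,0,0],[0,0,0,0,0,0]]]';python3 go.py 553.5 215 153 7.2
```

```text
t: 17.92
eef_pos: [480.5, -139.0, 214.0]
eef_rot: [-2.077, -2.355, 0.001]
ft_force: [-0.3, 0.2, -5.8]
finger_gap: 13.3
gripper_force: 68.6
t: 18.92
eef_pos: [550.9, 217.9, 214.2]
eef_rot: [-2.075, -2.357, -0.0]
ft_force: [-0.3, -1.4, -5.8]
finger_gap: 13.0
gripper_force: 68.7
t: 19.55
eef_pos: [551.2, 214.4, 154.7]
eef_rot: [-2.078, -2.356, 0.001]
ft_force: [-0.4, 0.7, -5.0]
finger_gap: 13.5
gripper_force: 68.6
turn(first) [-0.0003  0.0001 -0.0001] then shift [0.0008 0.008  0.0055] | mm [ 2.3  0.6 -1.7] yaw 7.2 -> 7.2 q7 -0.64 t 19.55 gap 13.5 F [-0.4  0.7 -5. ]
```

```bash
python3 - <<'E'
from sil import *
t=np.mean([env.camera("top") for _ in range(4)],0).astype(np.uint8);s=np.mean([env.camera("side") for _ in range(4)],0).astype(np.uint8)
cv2.imwrite("pics/t8.png",t);cv2.imwrite("pics/s8.png",s)
cv2.imwrite("pics/c8.png",np.hstack([crop(t,240,160,320,240,5),crop(s,230,160,330,240,4)]))
E
```

```text
Traceback (most recent call last):
ValueError: all the input array dimensions except for the concatenation axis must match exactly, but along dimension 0, the array at index 0 has size 400 and the array at index 1 has size 320
```

```bash
python3 - <<'E'
from sil import *
t=cv2.imread("pics/t8.png");s=cv2.imread("pics/s8.png")
cv2.imwrite("pics/c8.png",np.hstack([crop(t,240,160,320,240,5),crop(s,230,160,310,240,5)]))
E
```

```text
(no output)
```

View pics/c8.png

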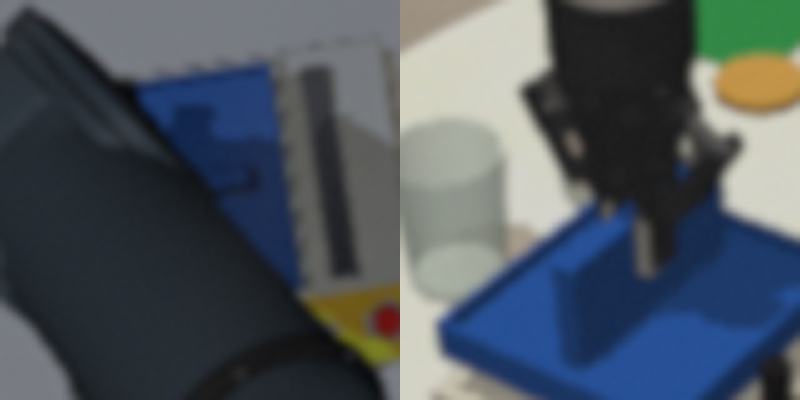

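The carrier hovers level over the deck. Its right edge is clear in the top view and its near half in the side view. I'll fit it with the arm masked out, per camera, against the peg pixels from the same camera.

```bash
cat > f2.py <<'E'
from sil import *
import sys
dz=float(sys.argv[1]); yaw=np.radians(float(sys.argv[2])); p0=[553,212,yaw]
B=lambda a:cv2.GaussianBlur(a,(0,0),1.0)
for cam,f,roi,seat in(("top",sys.argv[3],(230,150,330,245),(555.08,211.75)),("side",sys.argv[4],(225,160,360,300),(551.54,213.68))):
    i=cv2.imread(f); m=blue(i,roi); d=cv2.dilate((i.max(2)<75).astype(np.uint8),np.ones((5,5)))
    wt=1.0-d; 
    if cam=="side": wt[235:,]=0 if 0 else wt[235:,]
    fun=lambda q:((wt*(B(ren(cam,[q[0],q[1],yaw],dz=dz))-B(m)))**2).sum()
    r=minimize(fun,p0[:2],method="Nelder-Mead",options=dict(initial_simplex=[[553,212],[559,212],[553,218]],xatol=.02,fatol=.01))
    c,s=np.cos(yaw),np.sin(yaw); e=np.array(seat)-r.x
    print(cam,r.x.round(2),round(r.fun,1),"to go world",e.round(1),"tool x,y mm",round(-s*e[0]+c*e[1],1),round(c*e[0]+s*e[1],1))
E
python3 f2.py 88.4 7.2 pics/t8.png pics/s8.png
```

```text
top [550.09 214.75] 0.5 to go world [ 5. -3.] tool x,y mm -3.6 4.6
side [553.3  209.23] 94.7 to go world [-1.8  4.4] tool x,y mm 4.6 -1.2
```

```bash
python3 -m inch '[[[0.003,0.007,0.01,0,0,0],[0,0,0.015,0,0,0],[0,0,0.012,0,0,0],[0,0,0,0,0,0]]]'; python3 -m inch '[[[0,0,0.012,0,0,0],[0,0,0.01,0,0,0],[0,0,0,0,0,0]]]';python3 go.py 553.5 215 130.3 7.2
```

```text
t: 20.45
eef_pos: [553.1, 215.6, 143.5]
eef_rot: [-2.077, -2.357, 0.001]
ft_force: [-0.2, -0.0, -5.5]
finger_gap: 13.0
gripper_force: 68.7
t: 20.82
eef_pos: [553.2, 215.6, 137.1]
eef_rot: [-2.077, -2.357, 0.001]
ft_force: [0.7, 0.5, -4.9]
finger_gap: 13.0
gripper_force: 68.7
turn(first) [-0.0002  0.      0.0001] then shift [-0.0021  0.0007  0.0227] | mm [ 0.3 -0.6 -6.8] yaw 7.2 -> 7.2 q7 -0.65 t 20.82 gap 13.0 F [ 0.7  0.5 -4.9]
```

```bash
python3 -m inch '[[[0,0,0.01,0,0,0],[0,0,0.008,0,0,0],[0,0,0,0,0,0]]]'; python3 -m inch '[[[0,0,0.006,0,0,0],[0,0,0.004,0,0,0],[0,0,0,0,0,0]]]'
```

```text
t: 21.2
eef_pos: [553.2, 215.6, 131.8]
eef_rot: [-2.077, -2.357, 0.001]
ft_force: [1.0, -0.6, -6.4]
finger_gap: 13.3
gripper_force: 68.8
t: 21.58
eef_pos: [553.5, 215.8, 130.3]
eef_rot: [2.077, 2.356, 0.001]
ft_force: [-3.7, -2.2, 7.0]
finger_gap: 13.5
gripper_force: 70.9
```

It seated at exactly the expected height: contact at TCP 130.3, with no resistance on the pegs. Releasing, then measuring the jars again.

```bash
python3 -m inch '[[[0,0,-0.008,0,0,0],[0,0,0,0,0,0],[0,0,0,0,0,0],[0,0,0,0,0,0]]]' 0.5;  python3 -m inch '[[[0,0,-0.06,0,0,0],[0,0,-0.1,0,0,0],[0,0,-0.12,0,0,0],[0,0,-0.12,0,0,0],[0,0,0,0,0,0]]]'; python3 -m inch '[[[-0.12,0,0,0,0,0.05],[-0.12,0,0,0,0,0.05],[-0.12,0,0,0,0,0.05],[0,0,0,0,0,0.05],[0,0,0,0,0,0.05],[0,0,0,0,0,0.05],[0,0,0,0,0,0.05],[0,0,0,0,0,0.05]]]' 0; python3 - <<'E'
from h import *
t=np.mean([env.camera("top") for _ in range(4)],0).astype(np.uint8);s=np.mean([env.camera("side") for _ in range(4)],0).astype(np.uint8)
cv2.imwrite("pics/t9.png",t);cv2.imwrite("pics/s9.png",s)
cv2.imwrite("pics/c9.png",np.hstack([crop(t,240,125,400,250,2.5),crop(s,230,145,390,270,2.5)]))
E
```

```text
t: 22.08
eef_pos: [553.4, 215.7, 131.4]
eef_rot: [-2.077, -2.357, -0.0]
ft_force: [0.5, 0.4, -0.1]
finger_gap: 42.8
gripper_force: 0.0
t: 22.7
eef_pos: [554.5, 216.7, 255.6]
eef_rot: [2.076, 2.355, 0.009]
ft_force: [0.4, -0.7, -0.0]
finger_gap: 42.3
gripper_force: 0.0
t: 23.7
eef_pos: [549.7, 108.6, 251.5]
eef_rot: [-3.067, -0.678, 0.001]
ft_force: [-0.8, -0.1, -0.0]
finger_gap: 85.1
gripper_force: 0.0
```

View pics/c9.png

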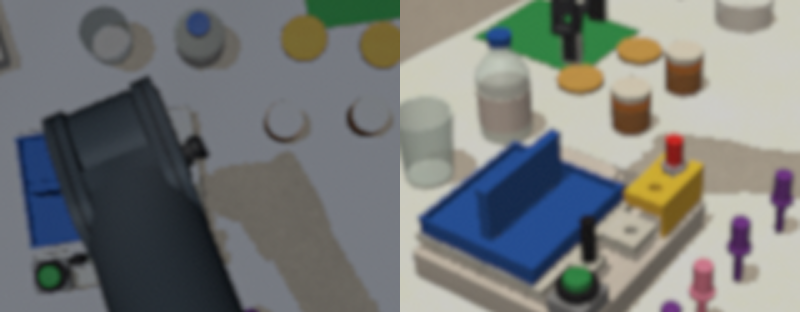

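The carrier sits flat on the deck. The jar at top (354,173) has been knocked from (354,165); the other is still at (388,171). Enlarging to measure them.

```bash
python3 - <<'E'
from h import *
t=cv2.imread("pics/t9.png");s=cv2.imread("pics/s9.png")
t=cv2.convertScaleAbs(t,alpha=1.6)
cv2.imwrite("pics/c10.png",np.vstack([crop(t,340,155,405,190,8)[:, :520],crop(s,308,155,373,200,8)[:320]]))
E
```

```text
(no output)
```

View pics/c10.png

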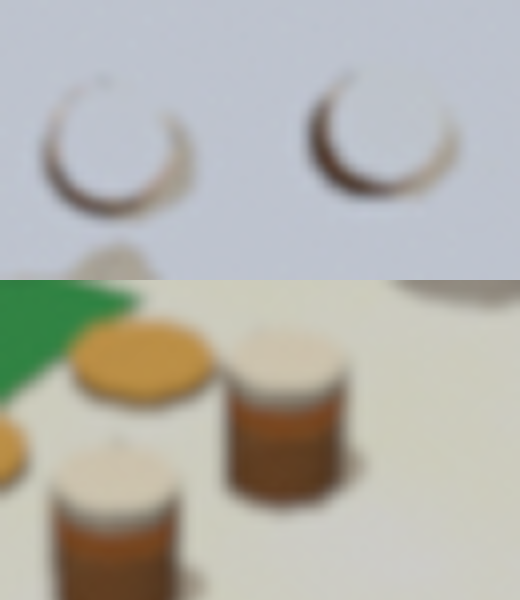

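```bash
python3 - <<'E'
from fit import *
for n,a,b in(("jar1",(115,140),(117,202)),("jar2",(388,124),(284,86))):
    u=T([a],(340,155),8)[0];v=T([b],(308,155),8)[0]
    print(n,w("top",u,62).round(1),w("side",v,62).round(1),tri(u,v).round(1))
for l in((361,140),(393,143)): print("lid",w("top",l,10).round(0))
E
python3 go.py 640.5 -186 230 80
```

```text
jar1 [638.9 -67.8] [633.8 -64.3] [638.6 -68.8  57.8]
jar2 [ 642.3 -185.9] [ 638.1 -180. ] [ 643.  -186.7   57. ]
lid [ 761. -101.]
lid [ 746. -216.]
turn(first) [-0.      0.      0.1962] then shift [0.4676 0.9145 0.0713] | mm [  90.5 -294.6  -21.4] yaw -64.7 -> -100.0 q7 -1.49 t 24.1 gap 85.3 F [ 0.2 -0.4  0.2]
```

```bash
python3 -m inch '[[[0,0,0,0,0,0.05],[0,0,0,0,0,0.05],[0,0,0,0,0,0],[0,0,0,0,0,0]]]'; python3 go.py 636.5 -66 130 -82.8
```

```text
t: 24.6
eef_pos: [550.0, 108.7, 251.4]
eef_rot: [-3.135, -0.204, 0.0]
ft_force: [0.3, 0.6, -0.1]
finger_gap: 85.5
gripper_force: 0.0
turn(first) [-0.      0.      0.0014] then shift [0.213  0.6138 0.4047] | mm [  86.5 -174.7 -121.4] yaw -82.5 -> -82.8 q7 -1.76 t 24.6 gap 85.5 F [ 0.3  0.6 -0.1]
```

```bash
python3 -m inch '[[[0.04,0.12,0,0,0,0.0014],[0.043,0.123,0,0,0,0],[0.043,0.123,0,0,0,0],[0.043,0.123,0.1,0,0,0],[0.043,0.124,0.15,0,0,0],[0,0,0.15,0,0,0],[0,0,0,0,0,0]]]'; python3 go.py 636.5 -66 45 -82.8
```

```text
t: 25.48
eef_pos: [633.4, -66.2, 128.2]
eef_rot: [-3.134, -0.194, 0.011]
ft_force: [0.2, 0.5, 0.6]
finger_gap: 85.2
gripper_force: 0.0
turn(first) [-0.0006  0.0022 -0.0007] then shift [0.0105 0.0005 0.2773] | mm [  3.1   0.2 -83.2] yaw -82.9 -> -82.8 q7 -1.46 t 25.48 gap 85.2 F [0.2 0.5 0.6]
```

```bash
python3 -m inch '[[[0,0,0.07,0,0,0],[0,0,0.07,0,0,0],[0,0,0.07,0,0,0],[0,0,0.06,0,0,0],[0,0,0,0,0,0]]]'; python3 -m inch '[[[0,0,0,0,0,0],[0,0,0,0,0,0],[0,0,0,0,0,0],[0,0,0,0,0,0],[0,0,0,0,0,0]]]' 1 35; python3 go.py 636.5 -66 45 -82.8
```

```text
t: 26.1
eef_pos: [635.5, -65.7, 50.3]
eef_rot: [-3.135, -0.193, 0.001]
ft_force: [-0.1, 0.6, 0.2]
finger_gap: 85.3
gripper_force: 0.0
t: 26.72
eef_pos: [636.3, -66.3, 51.8]
eef_rot: [3.135, 0.191, 0.003]
ft_force: [-1.4, 0.1, 6.5]
finger_gap: 52.9
gripper_force: 36.0
turn(first) [ 0.0001 -0.0006 -0.0013] then shift [ 0.0007 -0.0009  0.0227] | mm [ 0.2  0.3 -6.8] yaw -83.0 -> -82.8 q7 -1.47 t 26.73 gap 52.9 F [-1.4  0.1  6.5]
```

```bash
python3 -m inch '[[[0,0,-0.04,0,0,0],[0,0,-0.1,0,0,0],[0,0,-0.14,0,0,0],[0,0,-0.14,0,0,0],[0,0,-0.14,0,0,0],[0,0,0,0,0,0]]]'; python3 go.py 588.3 263.4 215 -82.8
```

```text
t: 27.48
eef_pos: [637.3, -66.2, 223.0]
eef_rot: [3.135, 0.191, 0.011]
ft_force: [-1.0, -0.1, -1.6]
finger_gap: 52.8
gripper_force: 37.5
turn(first) [ 0.0004 -0.0022 -0.0013] then shift [-0.0243 -1.1105  0.0267] | mm [-49.  329.6  -8. ] yaw -83.0 -> -82.8 q7 -1.45 t 27.48 gap 52.8 F [-1.  -0.1 -1.6]
```

```bash
python3 -m inch '[[[0,-0.08,0,0,0,0],[-0.004,-0.14,0,0,0,0],[-0.005,-0.17,0,0,0,0],[-0.005,-0.17,0,0,0,0],[-0.005,-0.17,0,0,0,0],[-0.005,-0.17,0,0,0,0],[0,-0.14,0,0,0,0],[0,-0.07,0,0,0,0]]]'; python3 -m inch '[[[0,0,0.05,0,0,0],[0,0,0.06,0,0,0],[0,0,0.06,0,0,0],[0,0,0.03,0,0,0],[0,0,0,0,0,0]]]'; python3 go.py 588.3 263.4 129.8 -82.8
```

```text
t: 28.48
eef_pos: [586.6, 266.3, 217.8]
eef_rot: [-3.135, -0.196, 0.002]
ft_force: [-0.1, -1.2, -1.8]
finger_gap: 52.7
gripper_force: 37.5
t: 29.1
eef_pos: [588.0, 261.9, 157.5]
eef_rot: [3.135, 0.188, -0.002]
ft_force: [0.2, -0.4, -2.1]
finger_gap: 52.5
gripper_force: 37.5
turn(first) [ 0.0004  0.0005 -0.0018] then shift [ 0.0015 -0.0048  0.0923] | mm [  0.3   1.5 -27.7] yaw -83.1 -> -82.8 q7 -1.99 t 29.1 gap 52.5 F [ 0.2 -0.4 -2.1]
```

```bash
python3 -m inch '[[[0.001,-0.004,0.03,0,0,0],[0,0,0.03,0,0,0],[0,0,0.015,0,0,0],[0,0,0,0,0,0]]]'; python3 -m inch '[[[0,0,0.01,0,0,0],[0,0,0.007,0,0,0],[0,0,0,0,0,0]]]'; python3 go.py 588.3 263.4 129.8 -82.8
```

```text
t: 29.6
eef_pos: [588.0, 264.7, 135.5]
eef_rot: [3.135, 0.191, -0.001]
ft_force: [-0.7, 0.7, -1.8]
finger_gap: 52.7
gripper_force: 37.5
t: 29.98
eef_pos: [588.2, 264.8, 130.7]
eef_rot: [3.136, 0.191, -0.0]
ft_force: [0.1, -0.1, -2.5]
finger_gap: 52.8
gripper_force: 37.5
turn(first) [ 0.      0.     -0.0013] then shift [-0.0001  0.0045  0.0031] | mm [ 0.1 -1.4 -0.9] yaw -83.0 -> -82.8 q7 -2.0 t 29.98 gap 52.8 F [ 0.1 -0.1 -2.5]
```

```bash
python3 -m inch '[[[0,0.002,0.003,0,0,0],[0,0,0.003,0,0,0],[0,0,0,0,0,0]]]'; python3 -m inch '[[[0,0,0,0,0,0],[0,0,0,0,0,0],[0,0,0,0,0,0]]]' 0.15; python3 -m inch '[[[0,0,-0.05,0,0,0],[0,0,-0.1,0,0,0],[0,0,-0.12,0,0,0],[0,0,-0.12,0,0,0],[0,0,0,0,0,0]]]'; python3 go.py 588 -100 240 -82.8
```

```text
t: 30.35
eef_pos: [588.4, 264.2, 129.8]
eef_rot: [-3.136, -0.191, -0.001]
ft_force: [-3.3, -0.9, 6.2]
finger_gap: 53.0
gripper_force: 38.2
t: 30.72
eef_pos: [588.3, 264.2, 129.0]
eef_rot: [-3.136, -0.191, -0.0]
ft_force: [-0.1, 0.1, -0.0]
finger_gap: 72.4
gripper_force: 0.0
t: 31.35
eef_pos: [589.7, 264.9, 250.3]
eef_rot: [-3.133, -0.19, -0.009]
ft_force: [-0.7, 0.1, 0.3]
finger_gap: 72.9
gripper_force: 0.0
turn(first) [-0.0007 -0.002  -0.0013] then shift [-0.1582  1.2059  0.0343] | mm [  -1.7 -364.9  -10.3] yaw -83.0 -> -82.8 q7 -1.98 t 31.35 gap 72.9 F [-0.7  0.1  0.3]
```

Move back towards jar2, and look again on the way.

```bash
python3 -m inch '[[[0,0.1,0,0,0,0],[0,0.15,0,0,0,0],[0,0.17,0,0,0,0],[0,0.17,0,0,0,0],[0,0.17,0,0,0,0],[0,0.1,0,0,0,0],[0,0.05,0,0,0,0],[0,0,0,0,0,0]]]' 0; python3 - <<'E'
from h import *
t=np.mean([env.camera("top") for _ in range(4)],0).astype(np.uint8);s=np.mean([env.camera("side") for _ in range(4)],0).astype(np.uint8)
cv2.imwrite("pics/t11.png",t);cv2.imwrite("pics/s11.png",s)
cv2.imwrite("pics/c11.png",np.vstack([np.hstack([crop(t,240,150,320,210,5),crop(s,240,160,320,220,5)]),np.hstack([crop(cv2.convertScaleAbs(t,alpha=1.6),340,145,420,205,5),crop(s,310,140,390,200,5)])]))
E
```

```text
t: 32.35
eef_pos: [621.3, -7.1, 245.9]
eef_rot: [-3.136, -0.189, 0.0]
ft_force: [0.1, 0.4, -0.0]
finger_gap: 85.5
gripper_force: 0.0
```

View pics/c11.png

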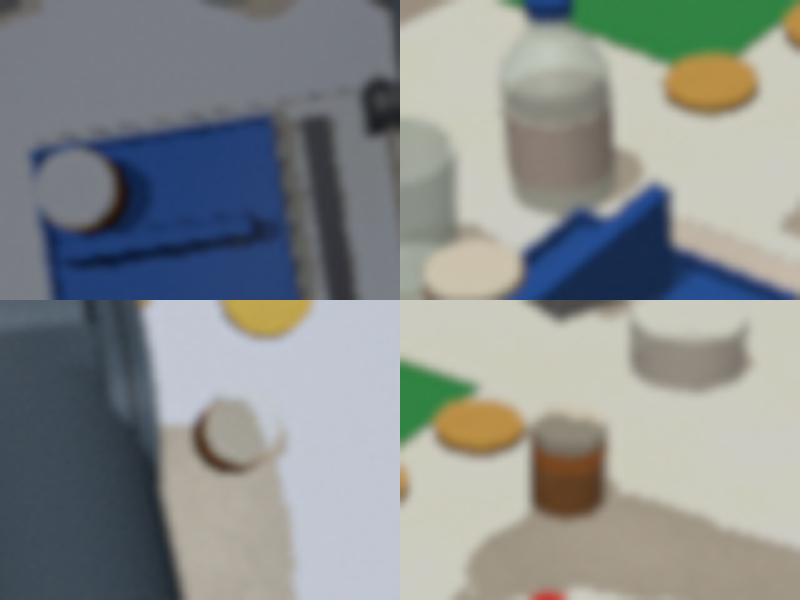

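Jar1 stands on the carrier, at top (256,187). Jar2 is unmoved at top (388,171). Fetching it.

```bash
python3 go.py 640 -183.5 130 -82.8; python3 -m inch '[[[0,0.12,0,0,0,0],[0,0.16,0,0,0,0],[-0.005,0.16,0.04,0,0,0],[0,0.14,0.15,0,0,0],[0,0.001,0.15,0,0,0],[0,0,0.04,0,0,0],[0,0,0,0,0,0]]]'; python3 go.py 640 -183.5 50 -82.8
```

```text
turn(first) [-0.0001 -0.     -0.0009] then shift [-0.0127  0.5951  0.3867] | mm [  18.6 -177.6 -116. ] yaw -83.0 -> -82.8 q7 -1.54 t 32.75 gap 85.7 F [0.4 0.4 0.5]
t: 33.62
eef_pos: [641.3, -178.9, 132.1]
eef_rot: [-3.135, -0.193, 0.001]
ft_force: [0.5, 0.8, 0.0]
finger_gap: 85.4
gripper_force: 0.0
turn(first) [-0.0002  0.0001 -0.0009] then shift [-0.0063  0.0146  0.2738] | mm [ -1.3  -4.6 -82.1] yaw -83.0 -> -82.8 q7 -1.28 t 33.62 gap 85.4 F [0.5 0.8 0. ]
```

```bash
python3 -m inch '[[[-0.004,0.015,0.06,0,0,0],[0,0,0.07,0,0,0],[0,0,0.07,0,0,0],[0,0,0.07,0,0,0],[0,0,0,0,0,0]]]'; python3 -m inch '[[[0,0,0,0,0,0],[0,0,0,0,0,0],[0,0,0,0,0,0],[0,0,0,0,0,0],[0,0,0,0,0,0]]]' 1 35; python3 -m inch '[[[0,0,-0.04,0,0,0],[0,0,-0.1,0,0,0],[0,0,-0.14,0,0,0],[0,0,-0.14,0,0,0],[0,0,-0.14,0,0,0],[0,0,0,0,0,0]]]';python3 go.py 518.5 161.8 215 -82.8
```

```text
t: 34.25
eef_pos: [639.9, -184.3, 50.1]
eef_rot: [-3.135, -0.192, 0.003]
ft_force: [0.1, 1.2, 0.2]
finger_gap: 85.4
gripper_force: 0.0
t: 34.88
eef_pos: [641.3, -184.9, 52.6]
eef_rot: [3.135, 0.191, 0.004]
ft_force: [-0.7, 0.1, 6.4]
finger_gap: 52.8
gripper_force: 36.2
t: 35.62
eef_pos: [642.2, -185.1, 223.9]
eef_rot: [3.134, 0.191, 0.011]
ft_force: [0.7, -0.6, -1.5]
finger_gap: 52.6
gripper_force: 37.2
turn(first) [ 0.0008 -0.0022 -0.0013] then shift [-0.264  -1.1988  0.0297] | mm [-123.7  346.9   -8.9] yaw -83.0 -> -82.8 q7 -1.26 t 35.62 gap 52.6 F [ 0.7 -0.6 -1.5]
```

```bash
python3 -m inch '[[[-0.02,-0.08,0,0,0,0],[-0.035,-0.16,0,0,0,0],[-0.04,-0.18,0,0,0,0],[-0.04,-0.18,0,0,0,0],[-0.04,-0.18,0,0,0,0],[-0.04,-0.18,0,0,0,0],[-0.03,-0.15,0,0,0,0],[-0.017,-0.087,0,0,0,0]]]'; python3 -m inch '[[[0,0,0.05,0,0,0],[0,0,0.06,0,0,0],[0,0,0.06,0,0,0],[0,0,0.03,0,0,0],[0,0,0,0,0,0]]]'; python3 go.py 518.5 161.8 130.6 -82.8
```

```text
t: 36.62
eef_pos: [517.2, 164.9, 218.8]
eef_rot: [-3.135, -0.196, 0.002]
ft_force: [1.0, -0.0, -1.2]
finger_gap: 52.7
gripper_force: 37.2
t: 37.25
eef_pos: [518.5, 161.5, 158.3]
eef_rot: [3.135, 0.19, -0.002]
ft_force: [0.4, -0.0, -0.8]
finger_gap: 52.6
gripper_force: 37.2
turn(first) [ 0.0002  0.0005 -0.0015] then shift [ 0.0001 -0.0009  0.0923] | mm [ -0.    0.3 -27.7] yaw -83.1 -> -82.8 q7 -1.89 t 37.25 gap 52.6 F [ 0.4 -0.  -0.8]
```

```bash
python3 -m inch '[[[0,0,0.03,0,0,0],[0,0,0.03,0,0,0],[0,0,0.015,0,0,0],[0,0,0,0,0,0]]]'; python3 -m inch '[[[0,0,0.01,0,0,0],[0,0,0.007,0,0,0],[0,0,0,0,0,0]]]'; python3 -m inch '[[[0,0,0.003,0,0,0],[0,0,0.003,0,0,0],[0,0,0,0,0,0]]]'
```

```text
t: 37.75
eef_pos: [518.6, 162.2, 136.1]
eef_rot: [3.136, 0.191, -0.001]
ft_force: [0.1, 0.2, -0.6]
finger_gap: 52.7
gripper_force: 37.2
t: 38.12
eef_pos: [518.8, 162.3, 131.3]
eef_rot: [3.136, 0.191, -0.0]
ft_force: [1.2, -0.2, -2.5]
finger_gap: 52.9
gripper_force: 37.3
t: 38.5
eef_pos: [518.9, 162.4, 130.5]
eef_rot: [-3.136, -0.191, -0.001]
ft_force: [-2.3, -0.8, 9.2]
finger_gap: 53.1
gripper_force: 38.4
```

```bash
python3 -m inch '[[[0,0,0,0,0,0],[0,0,0,0,0,0],[0,0,0,0,0,0]]]' 0.15; python3 -m inch '[[[0,0,-0.05,0,0,0],[0,0,-0.1,0,0,0],[0,0,-0.12,0,0,0],[0,0,-0.12,0,0,0],[0,0,0,0,0,0]]]'; python3 -m inch '[[[0,0,0,0,0,-0.05],[0,0,0,0,0,-0.05],[0,0,0,0,0,-0.05],[0,0,0,0,0,-0.05],[0,0,0,0,0,-0.05],[0,0,0,0,0,-0.05],[0,0,0,0,0,-0.05],[0,0,0,0,0,-0.05]]]' 1 40; python3 -m inch '[[[0,0,0,0,0,-0.05],[0,0,0,0,0,-0.05],[0,0,0,0,0,0]]]'; python3 go.py 430.3 261.4 160 7
```

```text
t: 38.88
eef_pos: [518.9, 162.3, 129.5]
eef_rot: [3.136, 0.191, -0.0]
ft_force: [1.3, -0.7, 0.3]
finger_gap: 72.8
gripper_force: 0.0
t: 39.5
eef_pos: [520.2, 162.8, 250.3]
eef_rot: [-3.134, -0.191, -0.009]
ft_force: [-0.5, -0.3, -1.0]
finger_gap: 72.6
gripper_force: 0.0
t: 40.5
eef_pos: [518.5, 162.1, 246.5]
eef_rot: [-2.419, -2.004, 0.001]
ft_force: [-0.1, -0.1, 0.1]
finger_gap: -0.3
gripper_force: 0.0
t: 40.88
eef_pos: [518.6, 162.0, 246.4]
eef_rot: [-2.083, -2.351, 0.001]
ft_force: [0.1, -0.1, 0.1]
finger_gap: -0.3
gripper_force: 0.0
turn(first) [-0.0002 -0.     -0.0005] then shift [ 0.3647 -0.2519  0.2881] | mm [-88.3  99.4 -86.4] yaw 6.9 -> 7.0 q7 -0.5 t 40.88 gap -0.3 F [ 0.1 -0.1  0.1]
```

```bash
python3 -m inch '[[[0.06,-0.04,0,0,0,0],[0.1,-0.07,0,0,0,0],[0.1,-0.07,0,0,0,0],[0.1,-0.07,0,0,0,0],[0.005,-0.002,0.1,0,0,0],[0,0,0.15,0,0,0],[0,0,0.038,0,0,0],[0,0,0,0,0,0]]]'; python3 go.py 430.3 261.4 103 7; python3 - <<'E'
from h import *
t=np.mean([env.camera("top") for _ in range(3)],0).astype(np.uint8);s=np.mean([env.camera("side") for _ in range(3)],0).astype(np.uint8)
cv2.imwrite("pics/t12.png",t);cv2.imwrite("pics/s12.png",s)
cv2.imwrite("pics/c12.png",np.hstack([crop(cv2.convertScaleAbs(t,alpha=1.5),240,130,400,250,2.5),crop(s,230,160,390,280,2.5)]))
E
```

```text
t: 41.88
eef_pos: [430.4, 261.8, 160.3]
eef_rot: [-2.084, -2.351, 0.002]
ft_force: [0.5, -0.0, -0.3]
finger_gap: 0.1
gripper_force: 0.0
turn(first) [-0.0003  0.0002 -0.0007] then shift [-0.0013 -0.0006  0.1909] | mm [ -0.1  -0.4 -57.3] yaw 6.9 -> 7.0 q7 -0.83 t 41.88 gap 0.1 F [ 0.5 -0.  -0.3]
```

View pics/c12.png

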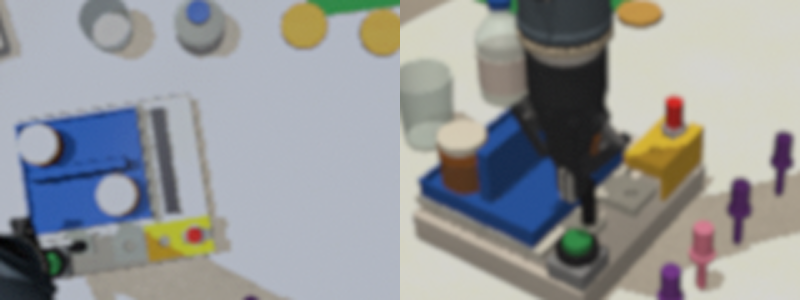

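Both jars stand on the carrier, with lids at top (256,188) and (287,207), no other amber jar is left on the bench, and the pin is still parked. The fingertips are over the button at side (301,256). Pressing now.

```bash
python3 -m inch '[[[0,0,0.08,0,0,0],[0,0,0.06,0,0,0],[0,0,0.03,0,0,0],[0,0,0.01,0,0,0],[0,0,0,0,0,0]]]'; python3 -m inch '[[[0,0,0.01,0,0,0],[0,0,0.01,0,0,0],[0,0,0,0,0,0]]]'
```

```text
t: 42.8
eef_pos: [430.5, 261.7, 106.6]
eef_rot: [2.082, 2.352, -0.0]
ft_force: [-2.1, -0.9, 3.1]
finger_gap: 0.1
gripper_force: 1.4
t: 43.18
eef_pos: [430.8, 261.9, 102.6]
eef_rot: [2.081, 2.351, 0.002]
ft_force: [-7.4, -6.8, 36.6]
finger_gap: -0.0
gripper_force: 18.1
```

```bash
for i in 1 2 3 4 5 6; do python3 -m inch '[[[0,0,-0.006,0,0,0],[0,0,0,0,0,0]]]' | egrep 'eef_pos|ft_force'; done
```

```text
eef_pos: [430.7, 261.8, 103.0]
ft_force: [-4.1, -3.8, 14.4]
eef_pos: [430.6, 261.8, 104.1]
ft_force: [-1.6, -2.0, 4.7]
eef_pos: [430.6, 261.8, 105.7]
ft_force: [-0.8, -1.6, 3.0]
eef_pos: [430.6, 261.8, 107.5]
ft_force: [-0.2, -2.0, 2.8]
eef_pos: [430.6, 262.1, 109.3]
ft_force: [0.2, 0.3, 0.5]
eef_pos: [430.5, 262.0, 111.1]
ft_force: [0.1, 0.7, -0.2]
```

The force curve shows 6 mm of spring travel (109 to 103) ending on a hard stop, so the button was pressed fully. Retracting and checking that nothing changed.

```bash
python3 -m inch '[[[0,0,-0.08,0,0,0],[0,0,-0.12,0,0,0],[0,0,-0.12,0,0,0],[0,0,0,0,0,0],[0,0,0,0,0,0],[0,0,0,0,0,0]]]'; python3 - <<'E'
from h import *
a=cv2.imread("pics/t12.png").astype(int)
t=np.mean([env.camera("top") for _ in range(3)],0)
d=np.abs(a-t).max(2)
print("jars",d[175:218,248:300].max(), "pin",d[218:236,300:330].max(),"bench right",d[100:260,330:470].max(), "front",d[240:275,300:350].max())
ys,xs=np.where(d[175:218,248:300]>25); print(len(ys), (xs.min()+248,xs.max()+248,ys.min()+175,ys.max()+175) if len(ys) else "")
E
```

```text
t: 45.42
eef_pos: [430.1, 261.4, 206.0]
eef_rot: [-2.082, -2.352, 0.003]
ft_force: [-0.1, -0.3, -0.0]
finger_gap: 0.0
gripper_force: 0.0
jars 67.0 pin 27.0 bench right 29.333333333333343 front 23.33333333333333
6 (np.int64(249), np.int64(252), np.int64(216), np.int64(217))
```

```bash
python3 -c "
from plant import env; print(env.finish_job())"
```

```text
the job is handed in; nothing more can be done
None
```

I handed the job in after about 45 s: the pin hangs in the notch, the deck is at its stop, the carrier is seated, both amber jars are aboard (one was knocked aside before I fetched it), and the start button was pressed fully after that.

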